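# Clearing run of a twin-outlet coffee grinder

## Task

The empty twin coffee grinder needs a short clearing run on the outlet above the handled mug (not the one above the plain tumbler): push its spring lever sideways towards the mug's side, hold it firmly against its stop, with a push of about 11 N, for at least a good second, then let it spring back to the middle. After that press the blow-out plunger on top all the way down to its stop and let it come up again. Be gentle with lever and plunger, never swing the lever to the tumbler's side, and leave mug, tumbler and pepper mill standing where they are.

Things in the scene. Friction and masses are not known exactly. Their poses are not given: they have to be found in the camera images.
- grinder: Twin coffee grinder, fixed. Origin: centre of underside; front is -x (to the robot), +y left seen from the robot. Steel column 100 x 110 mm, front face x = -50 mm; black head above it x -90..50, y -60..60, z 165..215 mm, overhanging the front by 40 mm. From each flank an outlet arm, 40 mm wide about x = 0, z 129..155, out to y = +-150 mm; spouts at y = +-128 mm end at z = 108 mm.
- lever (a joint): Angle (rad) of the spring-centred lever about a vertical axis at grinder x = -45 mm, y = 0. 0 in the middle, positive with its tip swung to the grinder's +y (left seen from the robot). Stops at +-0.40. Spring 0.5 N m/rad: about 4 N on the paddle just brings it to the stop, where its contact wants 7 to 16 N, no more; returns to 0 when let go.
- lever_tip (a point): Centre of the black upright paddle on the lever's end: 12 mm wide sideways, 28 mm tall, 18 mm long outwards, 48 mm from the lever's axis on an 8 mm rod. At rest at grinder (-93, 0, 100) mm, under the overhanging head: a gripper pointing straight down there strikes the head; come from the front, tilted 30 to 45 degrees.
- plunger (a joint): Depth (m) of the blow-out plunger: 0 up, 0.018 at its bottom stop, moving straight down. Spring: about 1.5 N to start, 6 N at the stop; it rises by itself. Counts as down beyond 0.0165; about 8 to 12 N is plenty, over 20 N is rough.
- plunger_top (a point): Middle of the top of the plunger's round black cap (46 mm across, 15 mm thick), on the head; at rest at grinder (-52, 0, 262.5) mm. A wall cabinet hangs over the worktop beyond world x = 0.65 m, from z = 0.45 m up: keep the wrist short of it, or lean the tool back a little towards the robot.
- mug: Striped ceramic mug with a handle, standing under one of the two outlets (which one varies); bowl 86 mm across, 90 mm tall. Origin: on its underside, 16 mm from the bowl's axis towards the handle; the handle points along its -y, out to 60 mm, roughly towards the robot. Loose, to be left alone.
- tumbler: Plain clear glass tumbler without a handle, 80 mm across, 91 mm tall, under the other outlet. Origin: centre of its underside. Loose, to be left alone.
- pepper_mill: Wooden pepper mill, 58 mm across, 170 mm tall, standing behind and to the left of the grinder. Origin: centre of its underside. Loose, to be left alone.

How it is judged:
By the outcome, as a careful person would: the job done as asked, in the order asked, and still so for the second after the job is handed in, with the robot touching nothing.
It also fails if it takes over 58 s, if anything falls off the work surface, if the arm or the gripper's body presses on something with over 40 N, if the wrist force passes 120 N, or if a joint passes its speed limit or range.

## Robot

A 6-joint arm with a two-finger parallel gripper is mounted at the origin on a cart in front of the work surface, level with it; the furniture and walls round the work are solid. World frame = base frame: x ahead of the robot, y to its left, z up, the work surface at z = 0. Lengths are in m, angles in rad, forces in N, time in s.
With the tool pointing down it reaches from about 0.275 to 0.875 m from the base axis. Payload 12.5 kg.
Tool frame: the origin (TCP) lies at the very end of the fingers, on their centre line; the grasp point (between the pads) lies 19 mm behind it; z points along the fingers, y is the line along which they close (so a half turn about z gives the same grasp; the last joint's range is limited). The gripper opens to 85 mm and grips with 20 to 120 N. Pads are 22 mm wide; open, the fingers measure 114 mm over their backs; the gripper's body (76 mm by 85 mm) begins 54 mm behind the grasp point. The pads swing forward as they close: fully open they stand 13 mm farther back than shut.
Start: joints at [1.145, 0.351, 1.652, -0, 1.139, -0.085], TCP at [0.184, 0.518, 0.231] pointing down, gripper open.
Joint ranges: [-2.75, 2.75], [-0.79, 2.1], [0.01, 2.65], [-1.57, 4.71], [0.07, 3.14], [-2.87, 2.87]. Speed limits (rad/s): [2.22, 2.22, 2.79, 3.14, 3.14, 3.14].

## Interface

Orientations are given as a unit quaternion [w, x, y, z].
In Python, from station import arm, cams, regions_of, tip_of gives the robot as it stands. The module is installed in compiled form; this text tells all that it offers.
- The arm moves only by the tool play_rows, never from a script. Its argument "commands" is a list of rows, each an object of numbers: "dx", "dy", "dz": the shift along the tool's x, y, z in m; "rx", "ry", "rz": the turn, a rotation vector about the tool's x, y, z in degrees; "jaw": the opening, from 0 (shut) to 1 (fully open). A call has 1 to 8 rows; each row shifts and turns the commanded pose from where the row before left it, along the tool's axes as they then stand; what a row does not reach is not made up. A row lasts 1/8 s, in which the tool goes at most 62.5 mm and 10.7 degrees, less where a joint would pass 70% of its speed; a pose out of reach is approached as far as the arm can. A call is refused whole if a number of a shift passes 0.0625 or a number of a turn 10.7, either way. A call with a gripper value outside its range is refused whole. The fingers move at their own pace and stop on an object; "squeeze" is the grip in N (left out, the last holds). Time passes only in rows, so rows that do not move let the fingers close. It gives the time, the measured TCP pose, the force, the opening and the grip force at its end, in the units of the state.
- arm.sense(): the state, without advancing time (a new reading comes with each control period).
- cams.read_camera(name): name is "scene" or "top" or "wrist"; returns a dict with "img" (400x640x3 uint8, red, green, blue), "intrinsics" (3x3 intrinsics, pixels), "R" (3x3) and "t" (3): a world point X has camera coordinates R X + t; the wrist camera has in their place "tool_from_camera" (4x4, takes a point from camera to tool coordinates, whose origin is the TCP and whose axes are the flange's). Camera axes: x right, y down, z forward; pixel columns grow to the right and rows downward; lengths in m; the calibration is good to about 2 mm. A picture is of the moment at which its call begins: read the wrist's pose just before it. There is no depth.
- arm.close_job(): hands the job in; it is judged then, once.
Trained networks look in the newest picture that a camera, given by its name, has taken for a name from the list of things; names that differ only in an ending like _2 or _b are one class to them, and where a whole thing is asked for, a point or a joint stands for the part that bears it (a point fixed in the world has none). Each returns a list of dicts, best first, with "score" (0 to 1); they miss things now and then, are a little off and sometimes report something else, mostly with a low value. They report only what shows in the picture. A call takes as long as a camera call.
- regions_of(query, camera): "region" (400x640 bool, what is visible of it) and "box" ([left, top, right, bottom] in pixels, round what is visible of it).
- tip_of(query, camera): "xy" ([column, row] in pixels: a listed point, or the origin of a listed thing).
The state is a dict: "time": time; "qpos": joint angles; "dq": joint speeds; "effort": joint torques, N m; "tool_pos": TCP position; "tcp_rot": TCP orientation; "contact_force": force on the tool from outside, world axes, zero at the start; "wrist_torque": the same for the moment, N m; "gripper_width": finger opening in m; "grasp_force": force on a finger pad.
Only numpy, scipy, OpenCV 4.12 (cv2) and the standard library are available. Lean on these libraries where they do the work, as an engineer would, in place of code of your own. Each camera call takes 0.05 s, during which the arm holds its last target. There are 200 camera calls.

## Working session

There is one attempt and no reset: what is moved stays moved. The work goes in short steps, Python scripts to look and compute and a tool call to move; the robot and the scene stay as the last step left them, time stands still between calls to the robot, and variables do not carry over. Pictures are saved under pics/ and viewed, at most 10 in all, crops included, and the job is handed in when it is done.

Besides the shell and the picture viewer there is one more tool, called after "Emit:" as name([rows], argument=value, ...), one row to a line, values as JSON. play_rows: Moves the arm, as the interface text tells. Its arguments: {"type":"object","properties":{"commands":{"type":"array"},"squeeze":{"type":"number"}},"required":["commands"]}

```bash
mkdir -p pics
cat > h.py <<'E'
import numpy as np, cv2
from station import arm, cams, regions_of, tip_of
from scipy.spatial.transform import Rotation as Rn
def rot(q): return Rn.from_quat([q[1],q[2],q[3],q[0]])
def tri(obs):
    A=np.zeros((3,3));b=np.zeros(3)
    for c,d in obs:
        P=np.eye(3)-np.outer(d,d);A+=P;b+=P@c
    return np.linalg.solve(A,b)
def ray(cam,xy):
    d=np.linalg.inv(cam["intrinsics"])@np.array([xy[0],xy[1],1.]);R=cam["R"];c=-R.T@cam["t"]
    d=R.T@d;return c,d/np.linalg.norm(d)
def atz(cam,xy,z):
    c,d=ray(cam,xy);return c+d*(z-c[2])/d[2]
E
python3 - <<'E'
from h import *
s=arm.sense();print(s['time'],s['tool_pos'],s['tcp_rot'],s['contact_force'])
C={}
for n in("scene","top"):
    C[n]=cams.read_camera(n);cv2.imwrite(f"pics/{n}.png",C[n]["img"][:,:,::-1])
Z=dict(grinder=0,lever_tip=.1,plunger_top=.2625,mug=0,tumbler=0,pepper_mill=0)
for k,z in Z.items():
    obs=[]
    for n in C:
        r=tip_of(k,n)
        for q in r[:2]:print(k,n,round(q['score'],2),np.round(q['xy'],1),atz(C[n],q['xy'],z).round(4))
        if r:obs.append(ray(C[n],r[0]['xy']))
    if len(obs)==2:print('  tri',tri(obs).round(4))
E
```

```text
0.0 [0.18366053 0.51806518 0.23075388] [-1.48373437e-04  1.69568365e-01  9.85518250e-01 -5.72072702e-04] [-0.36436322 -0.12975764  0.44700855]
grinder scene 0.6 [365.2 265.5] [ 0.5864 -0.1373  0.    ]
grinder scene 0.45 [413.5 260.6] [ 0.6344 -0.258   0.    ]
grinder top 0.56 [368.9 232.1] [ 0.5962 -0.1382  0.    ]
  tri [ 0.5989 -0.138  -0.0116]
lever_tip scene 0.44 [372.8 259.7] [ 0.5121 -0.1614  0.1   ]
lever_tip top 0.37 [388.5 249.5] [ 0.5151 -0.1618  0.1   ]
  tri [ 0.5156 -0.1618  0.097 ]
plunger_top scene 0.78 [378.  194.1] [ 0.5413 -0.1568  0.2625]
plunger_top top 0.55 [390.8 212.5] [ 0.5487 -0.149   0.2625]
  tri [ 0.5532 -0.1535  0.2529]
mug scene 0.79 [414.7 262.3] [ 0.6289 -0.2615  0.    ]
mug top 0.92 [409.4 211.9] [ 0.64   -0.2575  0.    ]
  tri [ 0.6464 -0.2624 -0.0173]
tumbler scene 0.84 [313.4 271.3] [ 0.5343 -0.0113 -0.    ]
tumbler top 0.68 [324.3 258. ] [ 0.54   -0.0109  0.    ]
tumbler top 0.31 [390.4 210.8] [ 0.6495 -0.2066  0.    ]
  tri [ 0.5414 -0.0102 -0.0073]
pepper_mill scene 0.67 [281.7 211.3] [0.7534 0.1529 0.    ]
pepper_mill top 0.64 [256.1 191.4] [0.7518 0.1534 0.    ]
  tri [0.7516 0.1528 0.0012]
```

View pics/scene.png

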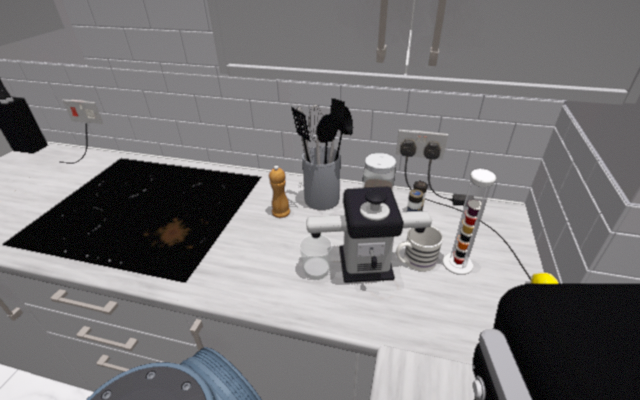

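View pics/top.png

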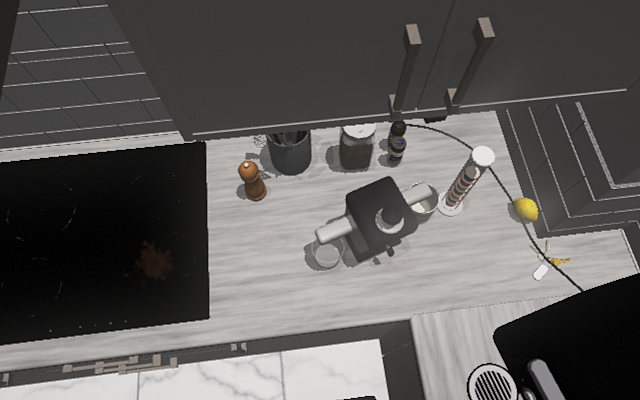

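```bash
cat >> h.py <<'E'
def frame(yaw,tilt):
    gx=np.array([np.cos(yaw),np.sin(yaw),0]);gy=np.array([-np.sin(yaw),np.cos(yaw),0])
    z=np.sin(tilt)*gx-np.cos(tilt)*np.array([0,0,1.]);x=np.cross(gy,z)
    return Rn.from_matrix(np.c_[x,gy,z])
def rows(R1,p1,N,frm=None):
    """equal-turn rows from the present (or given) pose; prints shift mm, turn deg in tool axes"""
    if frm is None:
        s=arm.sense();R=rot(s['tcp_rot']);p=np.array(s['tool_pos'])
    else:R,p=frm
    rv=np.round((R.inv()*R1).as_rotvec(degrees=True)/N,2)
    for i in range(N):
        d=np.round(R.inv().apply((p1-p)/(N-i)),4)
        print('{"dx":%g,"dy":%g,"dz":%g,"rx":%g,"ry":%g,"rz":%g}'%(*d,*rv),end=",\n" if i%8==7 else ",")
        p=p+R.apply(d);R=R*Rn.from_rotvec(rv,degrees=True)
    print();return R,p
E
python3 - <<'E'
from h import *
w=cams.read_camera("wrist");print(w["tool_from_camera"].round(3),w["intrinsics"].round(1))
rows(frame(np.radians(23),np.radians(42)),np.array([.40,-.215,.235]),24)
E
```

```text
[[ 0.001 -0.952 -0.307  0.08 ]
 [ 1.     0.001  0.     0.   ]
 [ 0.    -0.307  0.952 -0.142]
 [ 0.     0.     0.     1.   ]] [[275.7   0.  322.7]
 [  0.  275.7 202.3]
 [  0.    0.    1. ]]
{"dx":-0.0187,"dy":-0.0258,"dz":-0.0002,"rx":-0.65,"ry":-1.67,"rz":-1.69},{"dx":-0.0179,"dy":-0.0263,"dz":0.0001,"rx":-0.65,"ry":-1.67,"rz":-1.69},{"dx":-0.0171,"dy":-0.0269,"dz":0.0003,"rx":-0.65,"ry":-1.67,"rz":-1.69},{"dx":-0.0163,"dy":-0.0273,"dz":0.0005,"rx":-0.65,"ry":-1.67,"rz":-1.69},{"dx":-0.0155,"dy":-0.0278,"dz":0.0006,"rx":-0.65,"ry":-1.67,"rz":-1.69},{"dx":-0.0147,"dy":-0.0283,"dz":0.0007,"rx":-0.65,"ry":-1.67,"rz":-1.69},{"dx":-0.0138,"dy":-0.0287,"dz":0.0008,"rx":-0.65,"ry":-1.67,"rz":-1.69},{"dx":-0.0129,"dy":-0.0291,"dz":0.0009,"rx":-0.65,"ry":-1.67,"rz":-1.69},
{"dx":-0.012,"dy":-0.0295,"dz":0.0009,"rx":-0.65,"ry":-1.67,"rz":-1.69},{"dx":-0.0111,"dy":-0.0298,"dz":0.0009,"rx":-0.65,"ry":-1.67,"rz":-1.69},{"dx":-0.0102,"dy":-0.0302,"dz":0.0009,"rx":-0.65,"ry":-1.67,"rz":-1.69},{"dx":-0.0093,"dy":-0.0305,"dz":0.0009,"rx":-0.65,"ry":-1.67,"rz":-1.69},{"dx":-0.0084,"dy":-0.0307,"dz":0.0008,"rx":-0.65,"ry":-1.67,"rz":-1.69},{"dx":-0.0074,"dy":-0.031,"dz":0.0006,"rx":-0.65,"ry":-1.67,"rz":-1.69},{"dx":-0.0065,"dy":-0.0312,"dz":0.0005,"rx":-0.65,"ry":-1.67,"rz":-1.69},{"dx":-0.0056,"dy":-0.0314,"dz":0.0003,"rx":-0.65,"ry":-1.67,"rz":-1.69},
{"dx":-0.0046,"dy":-0.0315,"dz":0.0001,"rx":-0.65,"ry":-1.67,"rz":-1.69},{"dx":-0.0037,"dy":-0.0316,"dz":-0.0001,"rx":-0.65,"ry":-1.67,"rz":-1.69},{"dx":-0.0028,"dy":-0.0317,"dz":-0.0004,"rx":-0.65,"ry":-1.67,"rz":-1.69},{"dx":-0.0019,"dy":-0.0318,"dz":-0.0007,"rx":-0.65,"ry":-1.67,"rz":-1.69},{"dx":-0.0009,"dy":-0.0318,"dz":-0.001,"rx":-0.65,"ry":-1.67,"rz":-1.69},{"dx":-0,"dy":-0.0319,"dz":-0.0013,"rx":-0.65,"ry":-1.67,"rz":-1.69},{"dx":0.0008,"dy":-0.0318,"dz":-0.0017,"rx":-0.65,"ry":-1.67,"rz":-1.69},{"dx":0.0017,"dy":-0.0318,"dz":-0.0022,"rx":-0.65,"ry":-1.67,"rz":-1.69},
```

Emit:
play_rows([
  {"dx": -0.019, "dy": -0.026, "dz": 0, "rx": -0.65, "ry": -1.67, "rz": -1.7, "jaw": 0},
  {"dx": -0.018, "dy": -0.026, "dz": 0, "rx": -0.65, "ry": -1.67, "rz": -1.7, "jaw": 0},
  {"dx": -0.017, "dy": -0.027, "dz": 0, "rx": -0.65, "ry": -1.67, "rz": -1.7},
  {"dx": -0.016, "dy": -0.027, "dz": 0, "rx": -0.65, "ry": -1.67, "rz": -1.7},
  {"dx": -0.0155, "dy": -0.028, "dz": 0, "rx": -0.65, "ry": -1.67, "rz": -1.7},
  {"dx": -0.0147, "dy": -0.028, "dz": 0, "rx": -0.65, "ry": -1.67, "rz": -1.7},
  {"dx": -0.0138, "dy": -0.029, "dz": 0.001, "rx": -0.65, "ry": -1.67, "rz": -1.7},
  {"dx": -0.013, "dy": -0.029, "dz": 0.001, "rx": -0.65, "ry": -1.67, "rz": -1.7},
])

```text
invalid input
```

Emit:
play_rows([
  {"dx": -0.012, "dy": -0.0295, "dz": 0.001, "rx": -0.65, "ry": -1.67, "rz": -1.7, "jaw": 0},
  {"dx": -0.011, "dy": -0.03, "dz": 0.001, "rx": -0.65, "ry": -1.67, "rz": -1.7},
  {"dx": -0.01, "dy": -0.03, "dz": 0.001, "rx": -0.65, "ry": -1.67, "rz": -1.7},
  {"dx": -0.0093, "dy": -0.0305, "dz": 0.001, "rx": -0.65, "ry": -1.67, "rz": -1.7},
  {"dx": -0.0084, "dy": -0.031, "dz": 0.001, "rx": -0.65, "ry": -1.67, "rz": -1.7},
  {"dx": -0.0074, "dy": -0.031, "dz": 0, "rx": -0.65, "ry": -1.67, "rz": -1.7},
  {"dx": -0.0065, "dy": -0.031, "dz": 0, "rx": -0.65, "ry": -1.67, "rz": -1.7},
  {"dx": -0.0056, "dy": -0.031, "dz": 0, "rx": -0.65, "ry": -1.67, "rz": -1.7},
])

```text
invalid input
```

Emit:
play_rows([
  {"dx": -0.0046, "dy": -0.0315, "dz": 0, "rx": -0.65, "ry": -1.67, "rz": -1.7, "jaw": 0},
  {"dx": -0.0037, "dy": -0.0316, "dz": 0, "rx": -0.65, "ry": -1.67, "rz": -1.7},
  {"dx": -0.0028, "dy": -0.0317, "dz": 0, "rx": -0.65, "ry": -1.67, "rz": -1.7},
  {"dx": -0.002, "dy": -0.032, "dz": -0.001, "rx": -0.65, "ry": -1.67, "rz": -1.7},
  {"dx": -0.001, "dy": -0.032, "dz": -0.001, "rx": -0.65, "ry": -1.67, "rz": -1.7},
  {"dx": 0, "dy": -0.032, "dz": -0.0013, "rx": -0.65, "ry": -1.67, "rz": -1.7},
  {"dx": 0.001, "dy": -0.032, "dz": -0.0017, "rx": -0.65, "ry": -1.67, "rz": -1.7},
  {"dx": 0.0017, "dy": -0.032, "dz": -0.002, "rx": -0.65, "ry": -1.67, "rz": -1.7},
])

```text
invalid input
```

```bash
cat >> h.py <<'E'
def wrist():
    s=arm.sense();w=cams.read_camera("wrist")
    T=np.eye(4);T[:3,:3]=rot(s['tcp_rot']).as_matrix();T[:3,3]=s['tool_pos']
    M=np.linalg.inv(T@w["tool_from_camera"]);w["R"]=M[:3,:3];w["t"]=M[:3,3];return s,w
E
python3 - <<'E'
from h import *
s,w=wrist();print(s['time'],s['tool_pos'],s['contact_force'],s['gripper_width'],rot(s['tcp_rot']).as_matrix().round(3))
cv2.imwrite("pics/w1.png",w["img"][:,:,::-1])
Z=dict(grinder=0,lever_tip=.1,plunger_top=.2625,mug=0,tumbler=0)
for k,z in Z.items():
    for q in tip_of(k,"wrist")[:2]:print(k,round(q['score'],2),np.round(q['xy'],1),atz(w,q['xy'],z).round(4))
E
```

```text
0.75 [0.18381148 0.51836655 0.23130927] [-0.24902419  0.28624025  0.59206991] 0.08564134333475033 [[-0.943  0.334  0.   ]
 [ 0.334  0.943  0.   ]
 [-0.     0.    -1.   ]]
```

View pics/w1.png

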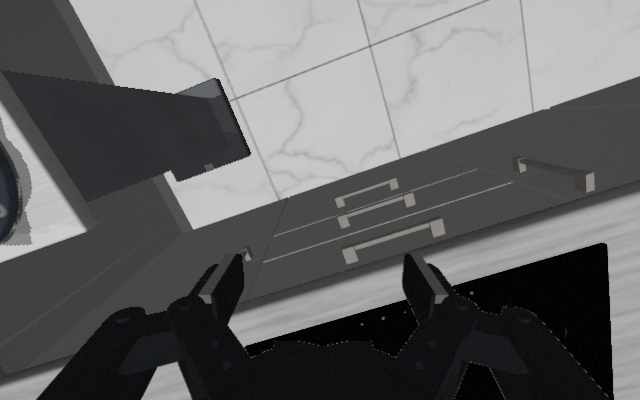

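The picture shows only the start view (open fingers over the hob, no grinder), because the rows were refused. I'll test the row format with one full row.

Emit:
play_rows([
  {"dx": -0.019, "dy": -0.026, "dz": 0.0, "rx": -0.65, "ry": -1.67, "rz": -1.7, "jaw": 0.0},
], squeeze=30)

```text
time: 1.18
tool_pos: [0.1931, 0.488, 0.2311]
tcp_rot: [0.016, 0.154, 0.988, 0.003]
contact_force: [-0.2, -1.4, 0.8]
gripper_width: 0.0699
grasp_force: 0.0
```

Emit:
play_rows([
  {"dx": -0.018, "dy": -0.026, "dz": 0, "rx": -0.65, "ry": -1.67, "rz": -1.7, "jaw": 0},
  {"dx": -0.017, "dy": -0.027, "dz": 0, "rx": -0.65, "ry": -1.67, "rz": -1.7, "jaw": 0},
  {"dx": -0.016, "dy": -0.027, "dz": 0, "rx": -0.65, "ry": -1.67, "rz": -1.7, "jaw": 0},
  {"dx": -0.0155, "dy": -0.028, "dz": 0, "rx": -0.65, "ry": -1.67, "rz": -1.7, "jaw": 0},
  {"dx": -0.0147, "dy": -0.028, "dz": 0, "rx": -0.65, "ry": -1.67, "rz": -1.7, "jaw": 0},
  {"dx": -0.0138, "dy": -0.029, "dz": 0.001, "rx": -0.65, "ry": -1.67, "rz": -1.7, "jaw": 0},
  {"dx": -0.013, "dy": -0.029, "dz": 0.001, "rx": -0.65, "ry": -1.67, "rz": -1.7, "jaw": 0},
], squeeze=30)

```text
time: 2.05
tool_pos: [0.256, 0.2732, 0.2344]
tcp_rot: [0.123, 0.05, 0.991, 0.025]
contact_force: [0.8, 1.0, -0.1]
gripper_width: -0.0001
grasp_force: 0.0
```

Emit:
play_rows([
  {"dx": -0.012, "dy": -0.0295, "dz": 0.001, "rx": -0.65, "ry": -1.67, "rz": -1.7, "jaw": 0},
  {"dx": -0.011, "dy": -0.03, "dz": 0.001, "rx": -0.65, "ry": -1.67, "rz": -1.7, "jaw": 0},
  {"dx": -0.01, "dy": -0.03, "dz": 0.001, "rx": -0.65, "ry": -1.67, "rz": -1.7, "jaw": 0},
  {"dx": -0.0093, "dy": -0.0305, "dz": 0.001, "rx": -0.65, "ry": -1.67, "rz": -1.7, "jaw": 0},
  {"dx": -0.0084, "dy": -0.031, "dz": 0.001, "rx": -0.65, "ry": -1.67, "rz": -1.7, "jaw": 0},
  {"dx": -0.0074, "dy": -0.031, "dz": 0, "rx": -0.65, "ry": -1.67, "rz": -1.7, "jaw": 0},
  {"dx": -0.0065, "dy": -0.031, "dz": 0, "rx": -0.65, "ry": -1.67, "rz": -1.7, "jaw": 0},
  {"dx": -0.0056, "dy": -0.031, "dz": 0, "rx": -0.65, "ry": -1.67, "rz": -1.7, "jaw": 0},
], squeeze=30)

```text
time: 3.05
tool_pos: [0.3268, 0.0329, 0.2365]
tcp_rot: [0.239, -0.068, 0.967, 0.049]
contact_force: [-0.5, 0.3, 0.3]
gripper_width: -0.0001
grasp_force: 0.0
```

Emit:
play_rows([
  {"dx": -0.0046, "dy": -0.0315, "dz": 0, "rx": -0.65, "ry": -1.67, "rz": -1.7, "jaw": 0},
  {"dx": -0.0037, "dy": -0.0316, "dz": 0, "rx": -0.65, "ry": -1.67, "rz": -1.7, "jaw": 0},
  {"dx": -0.0028, "dy": -0.0317, "dz": 0, "rx": -0.65, "ry": -1.67, "rz": -1.7, "jaw": 0},
  {"dx": -0.002, "dy": -0.032, "dz": -0.001, "rx": -0.65, "ry": -1.67, "rz": -1.7, "jaw": 0},
  {"dx": -0.001, "dy": -0.032, "dz": -0.001, "rx": -0.65, "ry": -1.67, "rz": -1.7, "jaw": 0},
  {"dx": 0, "dy": -0.032, "dz": -0.0013, "rx": -0.65, "ry": -1.67, "rz": -1.7, "jaw": 0},
  {"dx": 0.001, "dy": -0.032, "dz": -0.0017, "rx": -0.65, "ry": -1.67, "rz": -1.7, "jaw": 0},
  {"dx": 0.0017, "dy": -0.032, "dz": -0.002, "rx": -0.65, "ry": -1.67, "rz": -1.7, "jaw": 0},
], squeeze=30)

```text
time: 4.05
tool_pos: [0.439, -0.1321, 0.3105]
tcp_rot: [0.286, -0.142, 0.947, 0.044]
contact_force: [-0.9, 0.5, -0.1]
gripper_width: -0.0001
grasp_force: 0.0
```

```bash
cat > look.py <<'E'
from h import *
import sys
s,w=wrist();print(s['time'],s['tool_pos'],s['contact_force'],s['gripper_width'],rot(s['tcp_rot']).as_matrix().round(3))
cv2.imwrite(f"pics/{sys.argv[1]}.png",w["img"][:,:,::-1])
Z=dict(grinder=0,lever_tip=.1,plunger_top=.2625,mug=0,tumbler=0)
for k,z in Z.items():
    for q in tip_of(k,"wrist")[:2]:print(k,round(q['score'],2),np.round(q['xy'],1),atz(w,q['xy'],z).round(4))
E
python3 look.py w2
```

```text
4.05 [ 0.43899471 -0.13212051  0.31046797] [-0.88618018  0.46510366 -0.08369508] -5.43048532709828e-05 [[-0.796 -0.293  0.53 ]
 [-0.243  0.956  0.164]
 [-0.554  0.001 -0.832]]
grinder 0.97 [292.6 134. ] [ 0.5987 -0.1353  0.    ]
plunger_top 0.61 [272. 260.] [ 0.5482 -0.1488  0.2625]
mug 0.63 [221.5 129. ] [ 0.6236 -0.2518  0.    ]
tumbler 0.62 [370.6 124.5] [ 0.5419 -0.0156  0.    ]
```

View pics/w2.png

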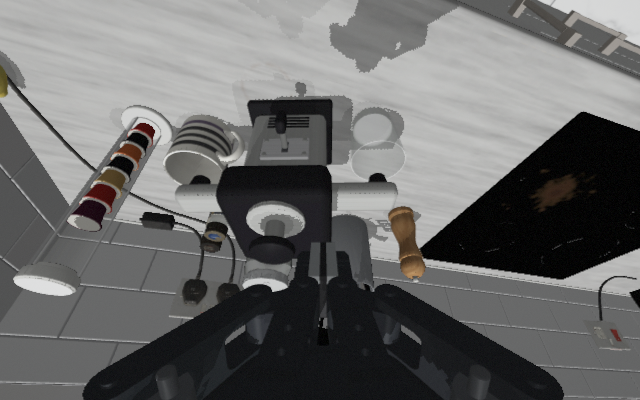

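The wrist view shows the grinder upright in view: head at about (275,190), plunger cap (275,220), lever paddle (281,122), mug at left (195,150), tumbler at right (378,140). The arm stopped short of the wanted pose. I'll enlarge the view to measure corners.

Run:
```python
from h import *
im=cv2.imread("pics/w2.png")[85:275,165:410]
cv2.imwrite("pics/w2c.png",cv2.resize(im,None,fx=3.2,fy=3.15,interpolation=cv2.INTER_CUBIC)[:600,:800])
s=arm.sense();print(np.round(s['qpos'],3))
```

```text
[-0.665 -0.086  2.074  0.623  0.896 -2.867]
```

View pics/w2c.png

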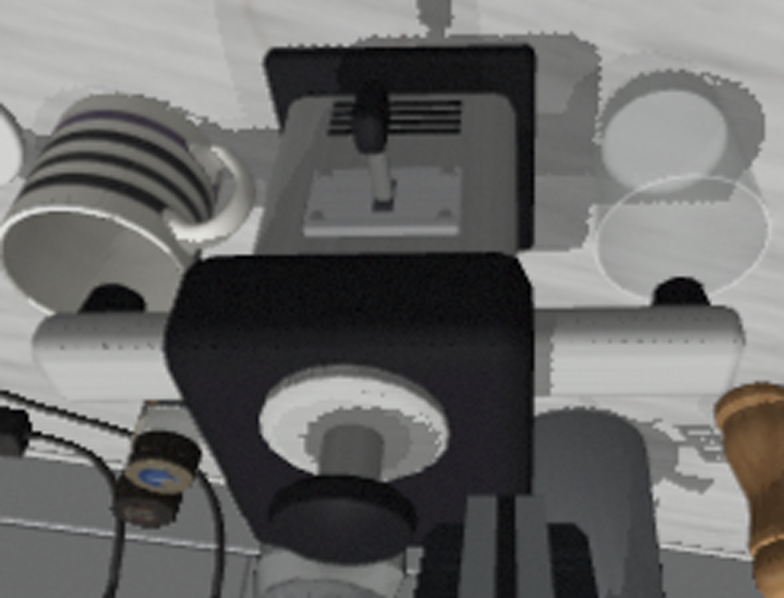

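```bash
cat > fit.py <<'E'
from h import *
from scipy.optimize import least_squares
Rw=np.array([[-0.796,-0.293,0.53],[-0.243,0.956,0.164],[-0.554,0.001,-0.832]]);u,_,v=np.linalg.svd(Rw)
T=np.eye(4);T[:3,:3]=u@v;T[:3,3]=[0.43899471,-0.13212051,0.31046797]
w=cams.read_camera("wrist");M=np.linalg.inv(T@w["tool_from_camera"]);K=w["intrinsics"]
P=[((-93,0,100),(371.5,117)),((-52,0,262.5),(343,530)),((-90,-60,165),(192,257)),((-90,60,165),(524,254)),
   ((-90,-60,215),(166,344)),((-90,60,215),(534,342)),((0,-150,142),(33,357)),((0,150,142),(745,351))]
X=np.array([p[0] for p in P])/1e3;U=np.array([p[1] for p in P])/[3.2,3.15]+[165,85]
def pr(p):
    a=Rn.from_euler('z',p[2]).apply(X)+[p[0],p[1],0];c=a@M[:3,:3].T+M[:3,3];q=c@K.T;return q[:,:2]/q[:,2:]
f=least_squares(lambda p:(pr(p)-U).ravel(),[.595,-.137,.4],loss='soft_l1',f_scale=2)
print(f.x[:2],np.degrees(f.x[2]));print((pr(f.x)-U).round(1))
X=X[:2]
for p in Rn.from_euler('z',f.x[2]).apply(X)+[f.x[0],f.x[1],0]:print(p.round(4))
for n in("scene","top"):
    c=cams.read_camera(n);
    a=Rn.from_euler('z',f.x[2]).apply(np.array([[-.093,0,.1],[-.052,0,.2625],[0,.15,.142],[0,-.15,.142]]))+[f.x[0],f.x[1],0]
    q=(a@c["R"].T+c["t"])@c["intrinsics"].T;print(n,(q[:,:2]/q[:,2:]).round(1).tolist())
E
python3 fit.py
```

```text
[ 0.5961966  -0.13329921] 17.705262463012204
[[ 0.7  0.1]
 [-0.2  6. ]
 [-3.6 -5.3]
 [ 3.5 -5.3]
 [-7.2  2.8]
 [ 1.6  2.4]
 [ 4.7 -0.1]
 [-1.9  0. ]]
[ 0.5076 -0.1616  0.1   ]
[ 0.5467 -0.1491  0.2625]
scene [[372.6, 261.1], [374.7, 192.2], [305.1, 223.8], [429.2, 218.1]]
top [[389.0, 252.5], [391.1, 213.4], [315.4, 238.4], [427.9, 189.1]]
```

```bash
cat >> h.py <<'E'
G=np.array([.597,-.134,0]);YAW=np.radians(18)
def g2w(*mm): return G+Rn.from_euler('z',YAW).apply(np.array(mm)/1e3)
def w2g(p): return Rn.from_euler('z',-YAW).apply(np.array(p)-G)*1e3
RZ=Rn.from_euler('z',90,degrees=True)
E
python3 - <<'E'
from h import *
print(g2w(-150,35,130))
rows(frame(YAW,np.radians(43))*RZ,g2w(-150,35,130),16)
E
```

```text
[ 0.44352593 -0.14706557  0.13      ]
{"dx":0.0062,"dy":-0.0011,"dz":0.0094,"rx":-0.48,"ry":-0.43,"rz":5.56},{"dx":0.0061,"dy":-0.0018,"dz":0.0093,"rx":-0.48,"ry":-0.43,"rz":5.56},{"dx":0.006,"dy":-0.0024,"dz":0.0092,"rx":-0.48,"ry":-0.43,"rz":5.56},{"dx":0.0058,"dy":-0.0031,"dz":0.0092,"rx":-0.48,"ry":-0.43,"rz":5.56},{"dx":0.0055,"dy":-0.0037,"dz":0.0091,"rx":-0.48,"ry":-0.43,"rz":5.56},{"dx":0.0052,"dy":-0.0043,"dz":0.009,"rx":-0.48,"ry":-0.43,"rz":5.56},{"dx":0.0048,"dy":-0.0049,"dz":0.009,"rx":-0.48,"ry":-0.43,"rz":5.56},{"dx":0.0044,"dy":-0.0054,"dz":0.0089,"rx":-0.48,"ry":-0.43,"rz":5.56},
{"dx":0.0039,"dy":-0.0059,"dz":0.0088,"rx":-0.48,"ry":-0.43,"rz":5.56},{"dx":0.0034,"dy":-0.0063,"dz":0.0087,"rx":-0.48,"ry":-0.43,"rz":5.56},{"dx":0.0029,"dy":-0.0067,"dz":0.0086,"rx":-0.48,"ry":-0.43,"rz":5.56},{"dx":0.0023,"dy":-0.007,"dz":0.0086,"rx":-0.48,"ry":-0.43,"rz":5.56},{"dx":0.0016,"dy":-0.0072,"dz":0.0085,"rx":-0.48,"ry":-0.43,"rz":5.56},{"dx":0.001,"dy":-0.0074,"dz":0.0084,"rx":-0.48,"ry":-0.43,"rz":5.56},{"dx":0.0003,"dy":-0.0076,"dz":0.0083,"rx":-0.48,"ry":-0.43,"rz":5.56},{"dx":-0.0003,"dy":-0.0076,"dz":0.0083,"rx":-0.48,"ry":-0.43,"rz":5.56},
```

Emit:
play_rows([
  {"dx": 0.006, "dy": -0.001, "dz": 0.0094, "rx": -0.48, "ry": -0.43, "rz": 5.56, "jaw": 0},
  {"dx": 0.006, "dy": -0.002, "dz": 0.0093, "rx": -0.48, "ry": -0.43, "rz": 5.56, "jaw": 0},
  {"dx": 0.006, "dy": -0.0024, "dz": 0.0092, "rx": -0.48, "ry": -0.43, "rz": 5.56, "jaw": 0},
  {"dx": 0.006, "dy": -0.003, "dz": 0.0092, "rx": -0.48, "ry": -0.43, "rz": 5.56, "jaw": 0},
  {"dx": 0.0055, "dy": -0.0037, "dz": 0.009, "rx": -0.48, "ry": -0.43, "rz": 5.56, "jaw": 0},
  {"dx": 0.005, "dy": -0.0043, "dz": 0.009, "rx": -0.48, "ry": -0.43, "rz": 5.56, "jaw": 0},
  {"dx": 0.005, "dy": -0.005, "dz": 0.009, "rx": -0.48, "ry": -0.43, "rz": 5.56, "jaw": 0},
  {"dx": 0.0044, "dy": -0.0054, "dz": 0.009, "rx": -0.48, "ry": -0.43, "rz": 5.56, "jaw": 0},
], squeeze=30)

```text
time: 5.5
tool_pos: [0.4412, -0.1395, 0.2197]
tcp_rot: [0.271, 0.221, 0.919, 0.184]
contact_force: [1.0, 0.2, -0.4]
gripper_width: -0.0004
grasp_force: 0.0
```

Emit:
play_rows([
  {"dx": 0.004, "dy": -0.006, "dz": 0.0088, "rx": -0.48, "ry": -0.43, "rz": 5.56, "jaw": 0},
  {"dx": 0.0034, "dy": -0.0063, "dz": 0.0087, "rx": -0.48, "ry": -0.43, "rz": 5.56, "jaw": 0},
  {"dx": 0.003, "dy": -0.0067, "dz": 0.0086, "rx": -0.48, "ry": -0.43, "rz": 5.56, "jaw": 0},
  {"dx": 0.0023, "dy": -0.007, "dz": 0.0086, "rx": -0.48, "ry": -0.43, "rz": 5.56, "jaw": 0},
  {"dx": 0.0016, "dy": -0.0072, "dz": 0.0085, "rx": -0.48, "ry": -0.43, "rz": 5.56, "jaw": 0},
  {"dx": 0.001, "dy": -0.0074, "dz": 0.0084, "rx": -0.48, "ry": -0.43, "rz": 5.56, "jaw": 0},
  {"dx": 0, "dy": -0.0076, "dz": 0.0083, "rx": -0.48, "ry": -0.43, "rz": 5.56, "jaw": 0},
  {"dx": 0, "dy": -0.0076, "dz": 0.0083, "rx": -0.48, "ry": -0.43, "rz": 5.56, "jaw": 0},
], squeeze=30)

```text
time: 6.5
tool_pos: [0.4438, -0.1475, 0.1299]
tcp_rot: [0.215, 0.548, 0.752, 0.296]
contact_force: [0.1, -0.5, 0.7]
gripper_width: -0.0001
grasp_force: 0.0
```

```bash
python3 look.py w3
python3 - <<'E'
from h import *
s=arm.sense();print(w2g(s['tool_pos']),np.round(s['qpos'],3))
rows(frame(YAW,np.radians(43))*RZ,g2w(-92,35,93),6)
E
```

```text
6.5 [ 0.44380655 -0.14753102  0.12989912] [ 0.14750572 -0.48344808  0.71238747] -6.015908833951577e-05 [[-0.306  0.697  0.648]
 [ 0.952  0.223  0.21 ]
 [ 0.002  0.681 -0.732]]
grinder 0.86 [336.  202.9] [ 0.589  -0.1312  0.    ]
lever_tip 0.76 [348.9 257.1] [ 0.5078 -0.162   0.1   ]
plunger_top 0.75 [639. 346.] [ 0.5451 -0.1497  0.2625]
tumbler 0.71 [331.8  99.3] [ 0.5422 -0.0159  0.    ]
[-149.64479647   34.29907539  130.68282314] [-0.779  0.312  2.297  1.406  0.66  -2.32 ]
{"dx":0.0001,"dy":0.0027,"dz":0.0111,"rx":-0.01,"ry":0,"rz":0.02},{"dx":0.0001,"dy":0.0028,"dz":0.0112,"rx":-0.01,"ry":0,"rz":0.02},{"dx":0.0001,"dy":0.0027,"dz":0.0111,"rx":-0.01,"ry":0,"rz":0.02},{"dx":0.0001,"dy":0.0028,"dz":0.0112,"rx":-0.01,"ry":0,"rz":0.02},{"dx":0.0001,"dy":0.0027,"dz":0.0111,"rx":-0.01,"ry":0,"rz":0.02},{"dx":0.0002,"dy":0.0028,"dz":0.0112,"rx":-0.01,"ry":0,"rz":0.02},
```

View pics/w3.png

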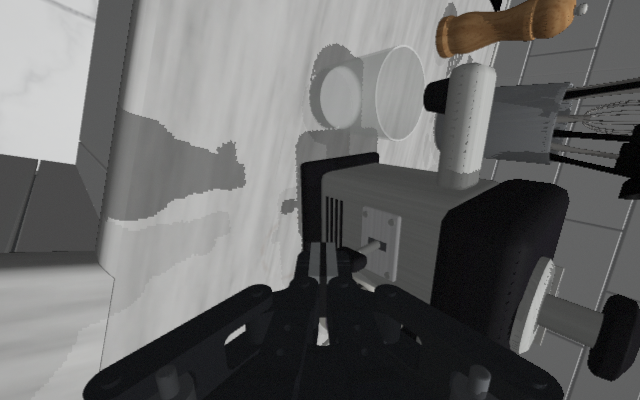

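The view shows the paddle at (350,260), just past the closed fingertips (322,248), which are on its tumbler side. The position agrees with the fit.

Emit:
play_rows([
  {"dx": 0, "dy": 0.0028, "dz": 0.011, "rx": 0, "ry": 0, "rz": 0, "jaw": 0},
  {"dx": 0, "dy": 0.0028, "dz": 0.011, "rx": 0, "ry": 0, "rz": 0, "jaw": 0},
  {"dx": 0, "dy": 0.0028, "dz": 0.011, "rx": 0, "ry": 0, "rz": 0, "jaw": 0},
  {"dx": 0, "dy": 0.0028, "dz": 0.011, "rx": 0, "ry": 0, "rz": 0, "jaw": 0},
  {"dx": 0, "dy": 0.0028, "dz": 0.011, "rx": 0, "ry": 0, "rz": 0, "jaw": 0},
  {"dx": 0, "dy": 0.0028, "dz": 0.011, "rx": 0, "ry": 0, "rz": 0, "jaw": 0},
  {"dx": 0, "dy": 0, "dz": 0, "rx": 0, "ry": 0, "rz": 0, "jaw": 0},
], squeeze=30)

```text
time: 7.68
tool_pos: [0.4987, -0.1295, 0.0929]
tcp_rot: [0.215, 0.547, 0.753, 0.296]
contact_force: [-0.7, -0.1, -0.0]
gripper_width: 0.0003
grasp_force: 0.0
```

Run:
```python
from h import *
s=arm.sense();print(w2g(s['tool_pos']),np.round(s['qpos'],3),s['contact_force'],s['time'])
c=cams.read_camera("scene");cv2.imwrite("pics/s2.png",cv2.resize(c["img"][190:300,280:460,::-1],None,fx=4,fy=4,interpolation=cv2.INTER_CUBIC))
```

```text
[-92.05185803  34.66773516  92.8714347 ] [-0.64   0.454  2.224  1.615  0.59  -2.426] [-0.699468   -0.07587748 -0.04744183] 7.675
```

View pics/s2.png

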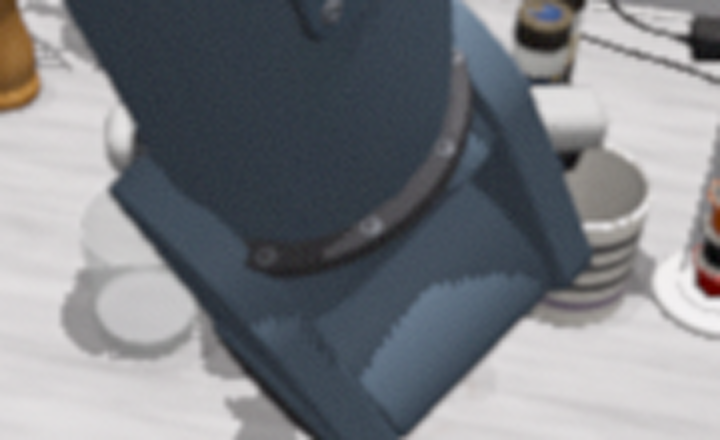

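The forearm hides the lever; mug and tumbler are untouched. Now a slow push along tool -x (towards the mug).

Emit:
play_rows([
  {"dx": -0.003, "dy": 0, "dz": 0, "rx": 0, "ry": 0, "rz": 0, "jaw": 0},
  {"dx": -0.003, "dy": 0, "dz": 0, "rx": 0, "ry": 0, "rz": 0, "jaw": 0},
  {"dx": -0.003, "dy": 0, "dz": 0, "rx": 0, "ry": 0, "rz": 0, "jaw": 0},
  {"dx": -0.003, "dy": 0, "dz": 0, "rx": 0, "ry": 0, "rz": 0, "jaw": 0},
  {"dx": -0.003, "dy": 0, "dz": 0, "rx": 0, "ry": 0, "rz": 0, "jaw": 0},
  {"dx": -0.003, "dy": 0, "dz": 0, "rx": 0, "ry": 0, "rz": 0, "jaw": 0},
  {"dx": -0.002, "dy": 0, "dz": 0, "rx": 0, "ry": 0, "rz": 0, "jaw": 0},
  {"dx": -0.002, "dy": 0, "dz": 0, "rx": 0, "ry": 0, "rz": 0, "jaw": 0},
], squeeze=30)

```text
time: 8.72
tool_pos: [0.5051, -0.1508, 0.0933]
tcp_rot: [0.215, 0.547, 0.753, 0.296]
contact_force: [-1.0, 1.2, 0.8]
gripper_width: 0.0001
grasp_force: 0.5
```

Emit:
play_rows([
  {"dx": -0.002, "dy": 0, "dz": 0, "rx": 0, "ry": 0, "rz": 0, "jaw": 0},
  {"dx": -0.002, "dy": 0, "dz": 0, "rx": 0, "ry": 0, "rz": 0, "jaw": 0},
  {"dx": -0.002, "dy": 0, "dz": 0, "rx": 0, "ry": 0, "rz": 0, "jaw": 0},
  {"dx": 0, "dy": 0, "dz": 0, "rx": 0, "ry": 0, "rz": 0, "jaw": 0},
], squeeze=30)

```text
time: 9.22
tool_pos: [0.507, -0.1565, 0.0933]
tcp_rot: [0.215, 0.547, 0.753, 0.296]
contact_force: [-2.3, 1.4, -0.0]
gripper_width: -0.0001
grasp_force: 1.1
```

Emit:
play_rows([
  {"dx": -0.0015, "dy": 0, "dz": 0, "rx": 0, "ry": 0, "rz": 0, "jaw": 0},
  {"dx": -0.0015, "dy": 0, "dz": 0, "rx": 0, "ry": 0, "rz": 0, "jaw": 0},
  {"dx": -0.0015, "dy": 0, "dz": 0, "rx": 0, "ry": 0, "rz": 0, "jaw": 0},
  {"dx": -0.001, "dy": 0, "dz": 0, "rx": 0, "ry": 0, "rz": 0, "jaw": 0},
  {"dx": -0.001, "dy": 0, "dz": 0, "rx": 0, "ry": 0, "rz": 0, "jaw": 0},
  {"dx": 0, "dy": 0, "dz": 0, "rx": 0, "ry": 0, "rz": 0, "jaw": 0},
], squeeze=30)

```text
time: 9.98
tool_pos: [0.5091, -0.1627, 0.0933]
tcp_rot: [0.215, 0.547, 0.753, 0.296]
contact_force: [0.3, 4.4, 0.7]
gripper_width: 0.0002
grasp_force: 1.6
```

```bash
cat > f.py <<'E'
from h import *
s=arm.sense();F=Rn.from_euler('z',-YAW).apply(s['contact_force']);print(s['time'],w2g(s['tool_pos']).round(1),F.round(2))
E
python3 f.py
```

```text
9.975 [-92.5  -0.1  93.3] [1.68 4.08 0.69]
```

Emit:
play_rows([
  {"dx": -0.0005, "dy": 0, "dz": 0, "rx": 0, "ry": 0, "rz": 0, "jaw": 0},
  {"dx": -0.0005, "dy": 0, "dz": 0, "rx": 0, "ry": 0, "rz": 0, "jaw": 0},
  {"dx": 0, "dy": 0, "dz": 0, "rx": 0, "ry": 0, "rz": 0, "jaw": 0},
], squeeze=30)

```text
time: 10.35
tool_pos: [0.5094, -0.1636, 0.0934]
tcp_rot: [0.215, 0.547, 0.753, 0.296]
contact_force: [0.4, 4.3, -0.7]
gripper_width: -0.0005
grasp_force: 1.7
```

```bash
python3 f.py
```

```text
10.35 [-92.5  -1.1  93.4] [ 1.7   3.93 -0.68]
```

Emit:
play_rows([
  {"dx": -0.0005, "dy": 0, "dz": 0, "rx": 0, "ry": 0, "rz": 0, "jaw": 0},
  {"dx": -0.0005, "dy": 0, "dz": 0, "rx": 0, "ry": 0, "rz": 0, "jaw": 0},
  {"dx": 0, "dy": 0, "dz": 0, "rx": 0, "ry": 0, "rz": 0, "jaw": 0},
], squeeze=30)

```text
time: 10.72
tool_pos: [0.5097, -0.1646, 0.0933]
tcp_rot: [0.215, 0.547, 0.753, 0.296]
contact_force: [-0.3, 5.6, -1.2]
gripper_width: 0.0002
grasp_force: 1.8
```

```bash
python3 f.py
```

```text
10.725 [-92.5  -2.1  93.3] [ 1.46  5.46 -1.17]
```

Emit:
play_rows([
  {"dx": -0.0005, "dy": 0, "dz": 0, "rx": 0, "ry": 0, "rz": 0, "jaw": 0},
  {"dx": 0, "dy": 0, "dz": 0, "rx": 0, "ry": 0, "rz": 0, "jaw": 0},
], squeeze=30)

```text
time: 10.98
tool_pos: [0.5098, -0.1651, 0.0933]
tcp_rot: [0.215, 0.547, 0.753, 0.296]
contact_force: [-0.1, 3.8, -0.5]
gripper_width: 0.0001
grasp_force: 1.9
```

```bash
python3 f.py
```

```text
10.975 [-92.5  -2.6  93.3] [ 1.13  3.67 -0.49]
```

Emit:
play_rows([
  {"dx": -0.0005, "dy": 0, "dz": 0, "rx": 0, "ry": 0, "rz": 0, "jaw": 0},
  {"dx": -0.0005, "dy": 0, "dz": 0, "rx": 0, "ry": 0, "rz": 0, "jaw": 0},
  {"dx": 0, "dy": 0, "dz": 0, "rx": 0, "ry": 0, "rz": 0, "jaw": 0},
], squeeze=30)

```text
time: 11.35
tool_pos: [0.5101, -0.1659, 0.0933]
tcp_rot: [0.215, 0.547, 0.753, 0.296]
contact_force: [-0.4, 4.5, -0.2]
gripper_width: -0.0001
grasp_force: 2.1
```

```bash
python3 f.py
```

```text
11.35 [-92.5  -3.5  93.3] [ 1.03  4.38 -0.19]
```

Emit:
play_rows([
  {"dx": -0.0005, "dy": 0, "dz": 0, "rx": 0, "ry": 0, "rz": 0, "jaw": 0},
  {"dx": 0, "dy": 0, "dz": 0, "rx": 0, "ry": 0, "rz": 0, "jaw": 0},
], squeeze=30)

```text
time: 11.6
tool_pos: [0.5102, -0.166, 0.0933]
tcp_rot: [0.215, 0.547, 0.753, 0.297]
contact_force: [-0.1, 7.6, 0.7]
gripper_width: -0.0001
grasp_force: 2.8
```

```bash
python3 f.py
```

```text
11.6 [-92.5  -3.6  93.3] [2.23 7.25 0.73]
```

Stop reached (7 N); 0.5 mm more.

Emit:
play_rows([
  {"dx": -0.0005, "dy": 0, "dz": 0, "rx": 0, "ry": 0, "rz": 0, "jaw": 0},
  {"dx": 0, "dy": 0, "dz": 0, "rx": 0, "ry": 0, "rz": 0, "jaw": 0},
], squeeze=30)

```text
time: 11.85
tool_pos: [0.5102, -0.1662, 0.0932]
tcp_rot: [0.215, 0.547, 0.753, 0.297]
contact_force: [-1.1, 7.9, 0.9]
gripper_width: -0.0
grasp_force: 3.4
```

```bash
python3 f.py
```

```text
11.85 [-92.5  -3.8  93.2] [1.39 7.86 0.94]
```

Emit:
play_rows([
  {"dx": -0.0005, "dy": 0, "dz": 0, "rx": 0, "ry": 0, "rz": 0, "jaw": 0},
  {"dx": -0.0005, "dy": 0, "dz": 0, "rx": 0, "ry": 0, "rz": 0, "jaw": 0},
  {"dx": 0, "dy": 0, "dz": 0, "rx": 0, "ry": 0, "rz": 0, "jaw": 0},
], squeeze=30)

```text
time: 12.22
tool_pos: [0.5103, -0.1664, 0.0932]
tcp_rot: [0.214, 0.546, 0.753, 0.297]
contact_force: [-0.5, 11.9, 1.5]
gripper_width: 0.0
grasp_force: 4.9
```

```bash
python3 f.py
```

```text
12.225 [-92.4  -4.   93.2] [ 3.17 11.46  1.5 ]
```

About 11 N; hold for 1.75 s.

Emit:
play_rows([
  {"dx": 0, "dy": 0, "dz": 0, "rx": 0, "ry": 0, "rz": 0, "jaw": 0},
  {"dx": 0, "dy": 0, "dz": 0, "rx": 0, "ry": 0, "rz": 0, "jaw": 0},
  {"dx": 0, "dy": 0, "dz": 0, "rx": 0, "ry": 0, "rz": 0, "jaw": 0},
  {"dx": 0, "dy": 0, "dz": 0, "rx": 0, "ry": 0, "rz": 0, "jaw": 0},
  {"dx": 0, "dy": 0, "dz": 0, "rx": 0, "ry": 0, "rz": 0, "jaw": 0},
  {"dx": 0, "dy": 0, "dz": 0, "rx": 0, "ry": 0, "rz": 0, "jaw": 0},
  {"dx": 0, "dy": 0, "dz": 0, "rx": 0, "ry": 0, "rz": 0, "jaw": 0},
], squeeze=30)

```text
time: 13.1
tool_pos: [0.5103, -0.1664, 0.0932]
tcp_rot: [0.214, 0.546, 0.753, 0.297]
contact_force: [-1.5, 11.6, 1.5]
gripper_width: -0.0
grasp_force: 4.9
```

Emit:
play_rows([
  {"dx": 0, "dy": 0, "dz": 0, "rx": 0, "ry": 0, "rz": 0, "jaw": 0},
  {"dx": 0, "dy": 0, "dz": 0, "rx": 0, "ry": 0, "rz": 0, "jaw": 0},
  {"dx": 0, "dy": 0, "dz": 0, "rx": 0, "ry": 0, "rz": 0, "jaw": 0},
  {"dx": 0, "dy": 0, "dz": 0, "rx": 0, "ry": 0, "rz": 0, "jaw": 0},
  {"dx": 0, "dy": 0, "dz": 0, "rx": 0, "ry": 0, "rz": 0, "jaw": 0},
  {"dx": 0, "dy": 0, "dz": 0, "rx": 0, "ry": 0, "rz": 0, "jaw": 0},
  {"dx": 0, "dy": 0, "dz": 0, "rx": 0, "ry": 0, "rz": 0, "jaw": 0},
], squeeze=30)

```text
time: 13.98
tool_pos: [0.5103, -0.1664, 0.0932]
tcp_rot: [0.214, 0.546, 0.753, 0.297]
contact_force: [-1.9, 12.0, 1.1]
gripper_width: -0.0002
grasp_force: 4.9
```

```bash
python3 f.py
```

```text
13.975 [-92.5  -4.   93.2] [ 1.92 12.03  1.1 ]
```

Emit:
play_rows([
  {"dx": 0.0025, "dy": 0, "dz": 0, "rx": 0, "ry": 0, "rz": 0, "jaw": 0},
  {"dx": 0.0025, "dy": 0, "dz": 0, "rx": 0, "ry": 0, "rz": 0, "jaw": 0},
  {"dx": 0.0025, "dy": 0, "dz": 0, "rx": 0, "ry": 0, "rz": 0, "jaw": 0},
  {"dx": 0.0025, "dy": 0, "dz": 0, "rx": 0, "ry": 0, "rz": 0, "jaw": 0},
  {"dx": 0.0025, "dy": 0, "dz": 0, "rx": 0, "ry": 0, "rz": 0, "jaw": 0},
  {"dx": 0.0025, "dy": 0, "dz": 0, "rx": 0, "ry": 0, "rz": 0, "jaw": 0},
  {"dx": 0.0025, "dy": 0, "dz": 0, "rx": 0, "ry": 0, "rz": 0, "jaw": 0},
  {"dx": 0.002, "dy": 0, "dz": 0, "rx": 0, "ry": 0, "rz": 0, "jaw": 0},
], squeeze=30)

```text
time: 14.98
tool_pos: [0.5049, -0.1494, 0.0935]
tcp_rot: [0.215, 0.547, 0.753, 0.296]
contact_force: [-1.0, -0.2, -0.3]
gripper_width: -0.0003
grasp_force: 0.1
```

Emit:
play_rows([
  {"dx": 0.0015, "dy": 0, "dz": 0, "rx": 0, "ry": 0, "rz": 0, "jaw": 0},
  {"dx": 0.0015, "dy": 0, "dz": 0, "rx": 0, "ry": 0, "rz": 0, "jaw": 0},
  {"dx": 0.0025, "dy": 0, "dz": 0, "rx": 0, "ry": 0, "rz": 0, "jaw": 0},
  {"dx": 0.003, "dy": 0, "dz": 0, "rx": 0, "ry": 0, "rz": 0, "jaw": 0},
  {"dx": 0.003, "dy": 0, "dz": 0, "rx": 0, "ry": 0, "rz": 0, "jaw": 0},
  {"dx": 0.004, "dy": 0, "dz": 0, "rx": 0, "ry": 0, "rz": 0, "jaw": 0},
  {"dx": 0.004, "dy": 0, "dz": 0, "rx": 0, "ry": 0, "rz": 0, "jaw": 0},
], squeeze=30)

```text
time: 15.85
tool_pos: [0.4986, -0.1305, 0.0933]
tcp_rot: [0.215, 0.547, 0.753, 0.296]
contact_force: [-0.1, 0.4, 0.6]
gripper_width: -0.0004
grasp_force: 0.0
```

```bash
python3 f.py
python3 - <<'E'
from h import *
R,p=rows(rot(arm.sense()['tcp_rot']),g2w(-185,20,165),5)
print("tilt 15")
R,p=rows(frame(YAW,np.radians(15))*RZ,g2w(-120,0,310),8,(R,p))
rows(frame(YAW,np.radians(15))*RZ,g2w(-52,0,285),4,(R,p))
E
```

```text
15.85 [-92.5  33.7  93.3] [0.01 0.38 0.59]
{"dx":-0.0027,"dy":-0.0038,"dz":-0.0231,"rx":0,"ry":0,"rz":0},{"dx":-0.0027,"dy":-0.0038,"dz":-0.0231,"rx":0,"ry":0,"rz":0},{"dx":-0.0028,"dy":-0.0038,"dz":-0.0231,"rx":0,"ry":0,"rz":0},{"dx":-0.0027,"dy":-0.0037,"dz":-0.0231,"rx":0,"ry":0,"rz":0},{"dx":-0.0028,"dy":-0.0038,"dz":-0.0231,"rx":0,"ry":0,"rz":0},
tilt 15
{"dx":-0.0025,"dy":0.0183,"dz":-0.0077,"rx":3.49,"ry":0,"rz":0},{"dx":-0.0025,"dy":0.0178,"dz":-0.0088,"rx":3.49,"ry":0,"rz":0},{"dx":-0.0025,"dy":0.0172,"dz":-0.0099,"rx":3.49,"ry":0,"rz":0},{"dx":-0.0025,"dy":0.0166,"dz":-0.0109,"rx":3.49,"ry":0,"rz":0},{"dx":-0.0025,"dy":0.0159,"dz":-0.0119,"rx":3.49,"ry":0,"rz":0},{"dx":-0.0025,"dy":0.0151,"dz":-0.0129,"rx":3.49,"ry":0,"rz":0},{"dx":-0.0025,"dy":0.0143,"dz":-0.0138,"rx":3.49,"ry":0,"rz":0},{"dx":-0.0025,"dy":0.0135,"dz":-0.0146,"rx":3.49,"ry":0,"rz":0},

{"dx":0,"dy":0.0148,"dz":0.0104,"rx":0.01,"ry":0,"rz":0},{"dx":0,"dy":0.0148,"dz":0.0105,"rx":0.01,"ry":0,"rz":0},{"dx":0,"dy":0.0148,"dz":0.0104,"rx":0.01,"ry":0,"rz":0},{"dx":0,"dy":0.0148,"dz":0.0105,"rx":0.01,"ry":0,"rz":0},
```

Emit:
play_rows([
  {"dx": 0, "dy": -0.004, "dz": -0.023, "rx": 0, "ry": 0, "rz": 0, "jaw": 0},
  {"dx": 0, "dy": -0.004, "dz": -0.023, "rx": 0, "ry": 0, "rz": 0, "jaw": 0},
  {"dx": -0.004, "dy": -0.004, "dz": -0.023, "rx": 0, "ry": 0, "rz": 0, "jaw": 0},
  {"dx": -0.005, "dy": -0.004, "dz": -0.023, "rx": 0, "ry": 0, "rz": 0, "jaw": 0},
  {"dx": -0.005, "dy": -0.004, "dz": -0.023, "rx": 0, "ry": 0, "rz": 0, "jaw": 0},
], squeeze=30)

```text
time: 16.48
tool_pos: [0.414, -0.1729, 0.1643]
tcp_rot: [0.215, 0.547, 0.753, 0.296]
contact_force: [0.3, 0.0, 0.1]
gripper_width: -0.0002
grasp_force: 0.0
```

Emit:
play_rows([
  {"dx": -0.0025, "dy": 0.018, "dz": -0.008, "rx": 3.5, "ry": 0, "rz": 0, "jaw": 0},
  {"dx": -0.0025, "dy": 0.018, "dz": -0.009, "rx": 3.5, "ry": 0, "rz": 0, "jaw": 0},
  {"dx": -0.0025, "dy": 0.017, "dz": -0.01, "rx": 3.5, "ry": 0, "rz": 0, "jaw": 0},
  {"dx": -0.0025, "dy": 0.0166, "dz": -0.011, "rx": 3.5, "ry": 0, "rz": 0, "jaw": 0},
  {"dx": -0.0025, "dy": 0.016, "dz": -0.012, "rx": 3.5, "ry": 0, "rz": 0, "jaw": 0},
  {"dx": -0.0025, "dy": 0.015, "dz": -0.013, "rx": 3.5, "ry": 0, "rz": 0, "jaw": 0},
  {"dx": -0.0025, "dy": 0.0143, "dz": -0.014, "rx": 3.5, "ry": 0, "rz": 0, "jaw": 0},
  {"dx": -0.0025, "dy": 0.0135, "dz": -0.0146, "rx": 3.5, "ry": 0, "rz": 0, "jaw": 0},
], squeeze=30)

```text
time: 17.48
tool_pos: [0.4819, -0.1717, 0.3101]
tcp_rot: [0.076, 0.583, 0.802, 0.104]
contact_force: [-0.4, -0.5, 0.3]
gripper_width: 0.0002
grasp_force: 0.0
```

```bash
python3 look.py w4
python3 - <<'E'
from h import *
print(w2g(arm.sense()['tool_pos']),np.round(arm.sense()['qpos'],2))
rows(frame(YAW,np.radians(15))*RZ,g2w(-53,0,283),5)
E
```

```text
17.475 [ 0.48193359 -0.17165551  0.31012619] [-0.39766596 -0.50611522  0.25836285] 0.00021384366253799508 [[-0.309  0.919  0.244]
 [ 0.951  0.299  0.079]
 [ 0.     0.256 -0.967]]
lever_tip 0.61 [303.4 178.3] [ 0.5095 -0.1639  0.1   ]
plunger_top 0.55 [391.8 217.8] [ 0.5475 -0.1501  0.2625]
tumbler 0.73 [336.6  80.6] [ 0.5407 -0.0173  0.    ]
[-1.21895832e+02 -6.22489121e-02  3.08448216e+02] [-0.54  0.11  1.78  0.22  1.08 -0.94]
{"dx":0,"dy":0.012,"dz":0.0085,"rx":-0.01,"ry":-0.02,"rz":-0},{"dx":0,"dy":0.012,"dz":0.0085,"rx":-0.01,"ry":-0.02,"rz":-0},{"dx":0,"dy":0.012,"dz":0.0085,"rx":-0.01,"ry":-0.02,"rz":-0},{"dx":0,"dy":0.012,"dz":0.0084,"rx":-0.01,"ry":-0.02,"rz":-0},{"dx":0,"dy":0.012,"dz":0.0085,"rx":-0.01,"ry":-0.02,"rz":-0},
```

View pics/w4.png

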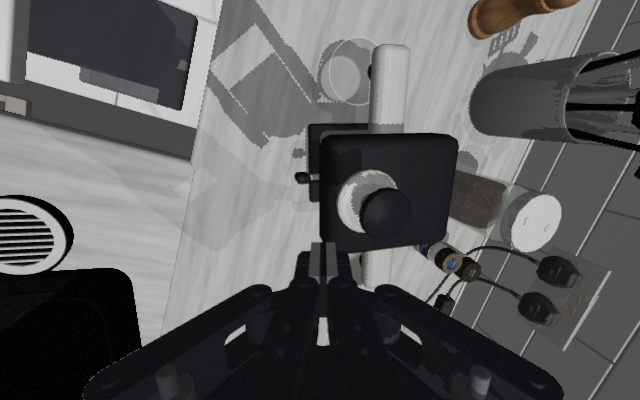

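The lever paddle is back in the middle at (303,178), and the plunger cap sits at (386,213), where the fit puts it. Tumbler still in place. Moving above the cap.

Emit:
play_rows([
  {"dx": 0, "dy": 0.014, "dz": 0.009, "rx": 0, "ry": 0, "rz": 0, "jaw": 0},
  {"dx": 0, "dy": 0.014, "dz": 0.009, "rx": 0, "ry": 0, "rz": 0, "jaw": 0},
  {"dx": 0, "dy": 0.014, "dz": 0.009, "rx": 0, "ry": 0, "rz": 0, "jaw": 0},
  {"dx": 0, "dy": 0.014, "dz": 0.009, "rx": 0, "ry": 0, "rz": 0, "jaw": 0},
  {"dx": 0, "dy": 0.014, "dz": 0.009, "rx": 0, "ry": 0, "rz": 0, "jaw": 0},
  {"dx": 0, "dy": 0, "dz": 0, "rx": 0, "ry": 0, "rz": 0, "jaw": 0},
], squeeze=30)

```text
time: 18.52
tool_pos: [0.5579, -0.147, 0.2834]
tcp_rot: [0.076, 0.582, 0.802, 0.105]
contact_force: [-0.2, 0.9, -0.3]
gripper_width: -0.0002
grasp_force: 0.0
```

```bash
python3 f.py
```

```text
18.525 [-41.2  -0.3 283.4] [ 0.13  0.95 -0.32]
```

Emit:
play_rows([
  {"dx": 0, "dy": -0.001, "dz": 0.0039, "rx": 0, "ry": 0, "rz": 0, "jaw": 0},
  {"dx": 0, "dy": -0.001, "dz": 0.0039, "rx": 0, "ry": 0, "rz": 0, "jaw": 0},
  {"dx": 0, "dy": -0.0008, "dz": 0.0029, "rx": 0, "ry": 0, "rz": 0, "jaw": 0},
  {"dx": 0, "dy": -0.0008, "dz": 0.0029, "rx": 0, "ry": 0, "rz": 0, "jaw": 0},
  {"dx": 0, "dy": -0.0008, "dz": 0.0029, "rx": 0, "ry": 0, "rz": 0, "jaw": 0},
  {"dx": 0, "dy": -0.0008, "dz": 0.0029, "rx": 0, "ry": 0, "rz": 0, "jaw": 0},
  {"dx": 0, "dy": -0.0008, "dz": 0.0029, "rx": 0, "ry": 0, "rz": 0, "jaw": 0},
  {"dx": 0, "dy": 0, "dz": 0, "rx": 0, "ry": 0, "rz": 0, "jaw": 0},
], squeeze=30)

```text
time: 19.52
tool_pos: [0.5572, -0.1476, 0.261]
tcp_rot: [0.077, 0.583, 0.802, 0.105]
contact_force: [-0.6, -0.9, 1.7]
gripper_width: 0.0003
grasp_force: 0.9
```

```bash
python3 f.py
```

```text
19.525 [-42.   -0.6 261. ] [-0.84 -0.69  1.71]
```

Emit:
play_rows([
  {"dx": 0, "dy": -0.0005, "dz": 0.002, "rx": 0, "ry": 0, "rz": 0, "jaw": 0},
  {"dx": 0, "dy": -0.0005, "dz": 0.002, "rx": 0, "ry": 0, "rz": 0, "jaw": 0},
  {"dx": 0, "dy": -0.0005, "dz": 0.002, "rx": 0, "ry": 0, "rz": 0, "jaw": 0},
  {"dx": 0, "dy": -0.0005, "dz": 0.002, "rx": 0, "ry": 0, "rz": 0, "jaw": 0},
  {"dx": 0, "dy": -0.0003, "dz": 0.001, "rx": 0, "ry": 0, "rz": 0, "jaw": 0},
  {"dx": 0, "dy": -0.0003, "dz": 0.001, "rx": 0, "ry": 0, "rz": 0, "jaw": 0},
  {"dx": 0, "dy": 0, "dz": 0, "rx": 0, "ry": 0, "rz": 0, "jaw": 0},
], squeeze=30)

```text
time: 20.4
tool_pos: [0.5573, -0.1476, 0.2508]
tcp_rot: [0.077, 0.583, 0.802, 0.105]
contact_force: [-1.1, -0.8, 4.9]
gripper_width: -0.0002
grasp_force: 2.1
```

```bash
python3 f.py
```

```text
20.4 [-41.9  -0.7 250.8] [-1.3  -0.43  4.86]
```

Emit:
play_rows([
  {"dx": 0, "dy": -0.0003, "dz": 0.001, "rx": 0, "ry": 0, "rz": 0, "jaw": 0},
  {"dx": 0, "dy": -0.0003, "dz": 0.001, "rx": 0, "ry": 0, "rz": 0, "jaw": 0},
  {"dx": 0, "dy": 0, "dz": 0, "rx": 0, "ry": 0, "rz": 0, "jaw": 0},
], squeeze=30)

```text
time: 20.78
tool_pos: [0.5573, -0.1476, 0.2486]
tcp_rot: [0.077, 0.583, 0.802, 0.105]
contact_force: [-1.8, -0.8, 4.7]
gripper_width: 0.0003
grasp_force: 2.4
```

```bash
python3 f.py
```

```text
20.775 [-42.   -0.7 248.6] [-1.97 -0.19  4.72]
```

Emit:
play_rows([
  {"dx": 0, "dy": -0.0003, "dz": 0.001, "rx": 0, "ry": 0, "rz": 0, "jaw": 0},
  {"dx": 0, "dy": 0, "dz": 0, "rx": 0, "ry": 0, "rz": 0, "jaw": 0},
], squeeze=30)

```text
time: 21.02
tool_pos: [0.5573, -0.1476, 0.2477]
tcp_rot: [0.077, 0.583, 0.802, 0.105]
contact_force: [-0.9, -0.8, 5.2]
gripper_width: -0.0001
grasp_force: 2.5
```

```bash
python3 f.py
```

```text
21.025 [-42.   -0.7 247.7] [-1.08 -0.53  5.2 ]
```

Emit:
play_rows([
  {"dx": 0, "dy": -0.0003, "dz": 0.001, "rx": 0, "ry": 0, "rz": 0, "jaw": 0},
  {"dx": 0, "dy": 0, "dz": 0, "rx": 0, "ry": 0, "rz": 0, "jaw": 0},
], squeeze=30)

```text
time: 21.28
tool_pos: [0.5572, -0.1476, 0.2466]
tcp_rot: [0.077, 0.583, 0.802, 0.105]
contact_force: [0.0, -1.2, 5.5]
gripper_width: -0.0
grasp_force: 2.6
```

```bash
python3 f.py
```

```text
21.275 [-42.   -0.7 246.6] [-0.36 -1.14  5.46]
```

Emit:
play_rows([
  {"dx": 0, "dy": -0.0003, "dz": 0.001, "rx": 0, "ry": 0, "rz": 0, "jaw": 0},
  {"dx": 0, "dy": 0, "dz": 0, "rx": 0, "ry": 0, "rz": 0, "jaw": 0},
], squeeze=30)

```text
time: 21.52
tool_pos: [0.5573, -0.1476, 0.2457]
tcp_rot: [0.077, 0.583, 0.802, 0.105]
contact_force: [-0.5, -0.7, 5.8]
gripper_width: -0.0005
grasp_force: 2.7
```

```bash
python3 f.py
```

```text
21.525 [-42.   -0.7 245.7] [-0.69 -0.53  5.85]
```

Emit:
play_rows([
  {"dx": 0, "dy": -0.0003, "dz": 0.001, "rx": 0, "ry": 0, "rz": 0, "jaw": 0},
  {"dx": 0, "dy": 0, "dz": 0, "rx": 0, "ry": 0, "rz": 0, "jaw": 0},
], squeeze=30)

```text
time: 21.78
tool_pos: [0.5574, -0.1476, 0.2453]
tcp_rot: [0.077, 0.583, 0.802, 0.105]
contact_force: [-2.2, 0.2, 9.7]
gripper_width: -0.0
grasp_force: 5.0
```

```bash
python3 f.py
```

```text
21.775 [-41.9  -0.7 245.3] [-2.07  0.91  9.68]
```

At the stop with about 10 N. Hold briefly, then rise.

Emit:
play_rows([
  {"dx": 0, "dy": 0, "dz": 0, "rx": 0, "ry": 0, "rz": 0, "jaw": 0},
  {"dx": 0, "dy": 0, "dz": 0, "rx": 0, "ry": 0, "rz": 0, "jaw": 0},
  {"dx": 0, "dy": 0, "dz": 0, "rx": 0, "ry": 0, "rz": 0, "jaw": 0},
  {"dx": 0, "dy": 0, "dz": 0, "rx": 0, "ry": 0, "rz": 0, "jaw": 0},
], squeeze=30)

```text
time: 22.28
tool_pos: [0.5573, -0.1477, 0.2453]
tcp_rot: [0.077, 0.583, 0.802, 0.105]
contact_force: [-3.4, 0.8, 9.4]
gripper_width: -0.0
grasp_force: 5.0
```

Emit:
play_rows([
  {"dx": 0, "dy": 0.0008, "dz": -0.003, "rx": 0, "ry": 0, "rz": 0, "jaw": 0},
  {"dx": 0, "dy": 0.0008, "dz": -0.003, "rx": 0, "ry": 0, "rz": 0, "jaw": 0},
  {"dx": 0, "dy": 0.0008, "dz": -0.003, "rx": 0, "ry": 0, "rz": 0, "jaw": 0},
  {"dx": 0, "dy": 0.0008, "dz": -0.003, "rx": 0, "ry": 0, "rz": 0, "jaw": 0},
  {"dx": 0, "dy": 0.0008, "dz": -0.003, "rx": 0, "ry": 0, "rz": 0, "jaw": 0},
  {"dx": 0, "dy": 0.0008, "dz": -0.003, "rx": 0, "ry": 0, "rz": 0, "jaw": 0},
  {"dx": 0, "dy": 0.0008, "dz": -0.003, "rx": 0, "ry": 0, "rz": 0, "jaw": 0},
  {"dx": 0, "dy": 0.001, "dz": -0.005, "rx": 0, "ry": 0, "rz": 0, "jaw": 0},
], squeeze=30)

```text
time: 23.28
tool_pos: [0.5564, -0.1476, 0.2711]
tcp_rot: [0.076, 0.583, 0.802, 0.105]
contact_force: [0.1, 0.2, 0.6]
gripper_width: -0.0001
grasp_force: 0.0
```

Emit:
play_rows([
  {"dx": 0, "dy": 0.002, "dz": -0.01, "rx": 0, "ry": 0, "rz": 0, "jaw": 0},
  {"dx": 0, "dy": 0.002, "dz": -0.012, "rx": 0, "ry": 0, "rz": 0, "jaw": 0},
  {"dx": 0, "dy": -0.01, "dz": -0.015, "rx": 0, "ry": 0, "rz": 0, "jaw": 0},
  {"dx": 0, "dy": -0.016, "dz": -0.01, "rx": 0, "ry": 0, "rz": 0, "jaw": 0},
  {"dx": 0, "dy": -0.02, "dz": -0.006, "rx": 0, "ry": 0, "rz": 0, "jaw": 0},
  {"dx": 0, "dy": -0.02, "dz": -0.006, "rx": 0, "ry": 0, "rz": 0, "jaw": 0},
  {"dx": 0, "dy": -0.02, "dz": -0.006, "rx": 0, "ry": 0, "rz": 0, "jaw": 0},
  {"dx": 0, "dy": 0, "dz": 0, "rx": 0, "ry": 0, "rz": 0, "jaw": 0},
], squeeze=30)

```text
time: 24.28
tool_pos: [0.4642, -0.178, 0.313]
tcp_rot: [0.077, 0.583, 0.802, 0.105]
contact_force: [0.2, -0.3, -0.5]
gripper_width: 0.0001
grasp_force: 0.0
```

```bash
python3 look.py w5; python3 f.py
```

```text
24.275 [ 0.46424738 -0.17795849  0.31304667] [ 0.15995185 -0.27624399 -0.51452412] 9.4688739156704e-05 [[-0.308  0.919  0.246]
 [ 0.952  0.297  0.079]
 [-0.     0.258 -0.966]]
lever_tip 0.52 [317.6 174.6] [ 0.5102 -0.1609  0.1   ]
plunger_top 0.66 [411.9 214.8] [ 0.5493 -0.1507  0.2625]
tumbler 0.64 [345.1  78.9] [ 0.5373 -0.0159  0.    ]
24.575 [-138.1   -0.6  312.8] [-0.9  -0.18 -0.11]
```

View pics/w5.png

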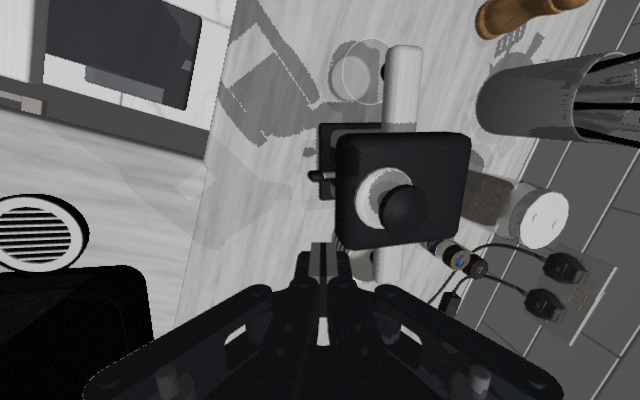

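The lever is centred (317,175), the plunger is up (405,210), the tumbler hasn't moved and nothing touches the tool. Handing in.

```bash
python3 -c "
from station import arm
print(arm.close_job())"
```

```text
the job is handed in; nothing more can be done
None
```

I held the lever against its stop on the mug's side at about 11–12 N for nearly 2 s, then let it spring back to the middle; I then pressed the plunger to its stop at about 10 N and let it rise. The tumbler stayed put; the arm never went near the mug or pepper mill, but I didn't re-measure them. Handed in at about 25 s; no verdict came back.

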